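# Seat a serving board in the engraving jig and lock the toggle clamp

### The job

Slide the wooden board along the jig's guide rails until it is fully home, pressed firmly but gently against the stop, and keep that light pressure on for a moment. Then push the clamp's red-knobbed lever over until it snaps down and its rubber pad holds the board. Leave the board home and clamped, use no more force than a fingertip would, and do not disturb the jar, the brush or the knife.

Things in the scene. Friction and masses are not known exactly. Their poses are not given: they have to be found in the camera images.
- jig: Plywood deck fixed to the table, 290 x 225 x 12 mm; origin at z = 0 under the middle of the board's channel, deck top 12 mm above it. x runs along the channel to the stop, y to the clamp side; the deck spans x -145 to 145, y -80 to 145. Two aluminium guide rails, 12 mm high and wide, inner faces at y = -57 and 57, run from x = -30 to 100.
- stop_bracket: Grey block across the channel's end, fixed to the jig, 22 x 90 x 34 mm; origin on the deck at the middle of its face to the board, axes as the jig's. In front of it (-x) stands a brass nose plate 70 wide, 26 high, set by hand: the nose's face, where the board stops, is 13 to 54 mm from the bracket's face, and that is not reported: feel for it. It is rigid.
- feeler (a joint): Red 8 mm feeler pin in the nose plate that the board's front edge pushes in; 0 = out, standing 6 mm proud of the nose; 0.006 m = flush, the board touching the nose. Its spring is very weak (under 0.3 N), it does not push the board back. The board is home above 0.0045.
- board: Dark serving board loose on the deck between the rails (2 mm play a side), 0.15 to 0.3 kg, body 120 (x) x 110 x 18 mm; origin under the body's middle, x to the stop. Neck and hanging ring point to -x: ring centre x = -85, outer diameter 50, near end x = -110. Starts 20 to 80 mm short of home. Slides at under 1.5 N; 8 to 16 N at the fingertip for half a second seats it; over 25 N dents it.
- clamp: Steel over-centre clamp fixed on the deck on the +y side of the channel; origin under the middle of its 50 x 44 mm foot (on the deck), axes as the jig's. The lever's pivot is 50 mm above the origin, its axis along x; the two side plates are 60 mm high. Over 25 N on the clamp or its lever bends it.
- lever (a joint): Angle in rad: 0 = open, knob leaning 0.40 rad from upright to +y, away from the board, pad arm up; grows as the knob is pushed to -y. A spring holds it open up to dead centre at about 0.72, then it snaps over by itself; locked, pad on the board, at about 1.10. A level push 75 mm above the pivot takes about 5 to 12 N at first (rubbing included), falling to nothing at dead centre.
- lever_knob (a point): Centre of the red ball knob, 26 mm diameter, 90 mm from the pivot on an 11 mm steel rod. Open, it lies 35 mm to +y of the pivot and 83 mm above it.
- wax_jar: Bystander: amber glass jar with a metal lid, 60 mm diameter, 60 mm high; origin under its centre. Leave it.
- brush: Bystander: flat brush lying on the table; origin under it. Leave it.
- knife: Bystander: steak knife with a wooden handle, 215 mm long, lying flat; origin where blade and handle meet. Leave it.
Mind the look-alikes: they are no part of the job. Leave any grey or orange look-alike of the board alone.

How it is judged:
By the outcome, as a careful person would: the job done as asked, in the order asked, and still so for the second after the job is handed in, with the robot touching nothing.
It also fails if it takes over 72 s, if anything falls off the work surface, if the arm or the gripper's body presses on something with over 40 N, if the wrist force passes 120 N, or if a joint passes its speed limit or range.

### The arm

A 6-joint arm with a two-finger parallel gripper is mounted at the origin on the work surface. World frame = base frame: x ahead of the robot, y to its left, z up, the work surface at z = 0. Lengths are in mm, angles in rad, forces in N, time in s.
With the tool pointing down it reaches from about 425 to 1125 mm from the base axis. Payload 14.9 kg.
Tool frame: the origin (TCP) lies between the finger pads; the fingertips stand ahead of it and the grasp point (between the pads) lies 5 mm behind it (ctrl.nose_length is the y of the fingertips in the tool frame, in mm); y points along the fingers, x is the direction in which the jaws open and shut, and the axes are right-handed (so a half turn about y gives the same grasp; the last joint's range is limited). The gripper opens to 91 mm and grips with 3 to 60 N. Pads are 32 mm wide; open, the fingers measure 118 mm over their backs; the gripper's body (76 mm by 178 mm) begins 60 mm behind the grasp point.
Start: joints at [1.071, 0.379, 1.734, -0, 1.028, -0.033], TCP at [315.031, 625.119, 227.932] pointing down, gripper open.
Joint ranges: [-2.77, 2.77], [-0.74, 2.19], [0, 2.66], [-1.06, 4.2], [0.31, 2.87], [-3.08, 3.08]. Speed limits (rad/s): [1.89, 1.89, 2.39, 3.14, 3.14, 3.14].

### API

Orientations are given as a unit quaternion [x, y, z, w].
In Python, from workcell import ctrl gives the robot as it stands.
- The arm moves only by the tool play_rows, never from a script. Its argument "targets" is a list of rows, each an object of numbers: "tx", "ty", "tz": the shift along the world's x, y, z in units of 60 mm (1.0 is 60 mm); "wx", "wy", "wz": the turn, a rotation vector about the world's x, y, z in units of 8 degrees (1.0 is 8 degrees); "grip": the closure in counts, from 0 (fully open) to 255 (shut). A call has 1 to 5 rows; each row shifts and turns the commanded pose from where the row before left it; what a row does not reach is not made up. A row lasts 1/8 s, in which the tool goes at most 62.5 mm and 10.7 degrees, less where a joint would pass 70% of its speed; a pose out of reach is approached as far as the arm can. A call is refused whole if a number of a shift passes 1 or a number of a turn 1, either way. A call with a gripper value outside its range is refused whole. The fingers move at their own pace and stop on an object; "squeeze" is the grip in N (left out, the last holds). Time passes only in rows, so rows that do not move let the fingers close. It gives the time, the measured TCP pose, the force and the opening at its end, in the units of the state.
- ctrl.get_obs(): the state, without advancing time (a new reading comes with each control period).
- ctrl.capture(name): name is "side" or "top"; returns a dict with "frame" (384x512x3 uint8, blue, green, red), "K" (3x3 intrinsics, pixels), "extrinsics" (4x4, takes a point from world to camera coordinates). Camera axes: x right, y down, z forward; pixel columns grow to the right and rows downward; lengths in mm; the calibration is good to about 2 mm. A picture is of the moment at which its call begins. There is no depth.
- ctrl.finish_job(): hands the job in, once; it reports no verdict.
The state is a dict: "t": time; "joints": joint angles; "dq": joint speeds; "joint_efforts": joint torques, N m; "position": TCP position; "ee_rot": TCP orientation; "ft_force": force on the tool from outside, world axes, zero at the start; "moment": the same for the moment, N m; "width": opening from 0.0 (shut) to 1.0 (fully open).
Only numpy, scipy, OpenCV 4.12 (cv2) and the standard library are available. Lean on these libraries where they do the work, as an engineer would, in place of code of your own. Each camera call takes 0.05 s, during which the arm holds its last target.

## Working session

There is one attempt and no reset: what is moved stays moved. The work goes in short steps, Python scripts to look and compute and a tool call to move; the robot and the scene stay as the last step left them, time stands still between calls to the robot, and variables do not carry over. Pictures are saved under pics/ and viewed, and the job is handed in when it is done.

Besides the shell and the picture viewer there is one more tool, called after "Emit:" as name([rows], argument=value, ...), one row to a line, values as JSON. play_rows: Moves the arm, as the interface text tells. Its arguments: {"type":"object","properties":{"targets":{"type":"array"},"squeeze":{"type":"number"}},"required":["targets"]}

```bash
ls; mkdir -p pics; python3 - <<'E'
from workcell import ctrl
import cv2,numpy as np
np.set_printoptions(precision=4,suppress=True)
print(ctrl.get_obs(), ctrl.nose_length)
for n in("side","top"):
    d=ctrl.capture(n); cv2.imwrite(f"pics/{n}0.png",d["frame"]); print(n,d["K"],d["extrinsics"])
    np.savez(f"{n}0.npz",**d)
E
```

```text
pics
{'t': 0.0, 'joints': array([ 1.0707,  0.3794,  1.7348, -0.0001,  1.0285, -0.0333]), 'dq': array([ 0.0005, -0.0001, -0.0005, -0.0011, -0.0007,  0.0002]), 'joint_efforts': array([  0.0004, -76.373 , -43.4373,   0.0652,   0.0424,  -0.0001]), 'position': array([314.8362, 624.7338, 227.2474]), 'ee_rot': array([ 0.6023,  0.3705, -0.3712, -0.6019]), 'ft_force': array([-0.2826,  0.1889, -0.3388]), 'moment': array([ 0.0507, -0.0096, -0.0105]), 'width': 1.0001184869005058} 14.0
side [[494.3569   0.     261.674 ]
 [  0.     494.3569 184.8028]
 [  0.       0.       1.    ]] [[   0.9687   -0.2475   -0.0205 -472.0824]
 [  -0.1806   -0.6452   -0.7423  189.0822]
 [   0.1705    0.7228   -0.6697 1461.6337]
 [   0.        0.        0.        1.    ]]
top [[471.48     0.     255.9709]
 [  0.     471.48   197.7893]
 [  0.       0.       1.    ]] [[   0.0177   -0.9998   -0.0106   22.1978]
 [  -0.9981   -0.0171   -0.0599  498.4688]
 [   0.0597    0.0116   -0.9981 1519.1611]
 [   0.        0.        0.        1.    ]]
```

View pics/side0.png

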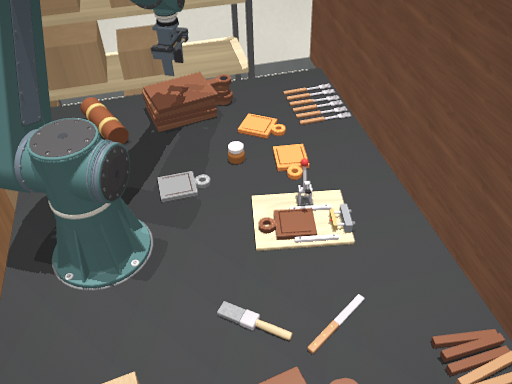

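View pics/top0.png

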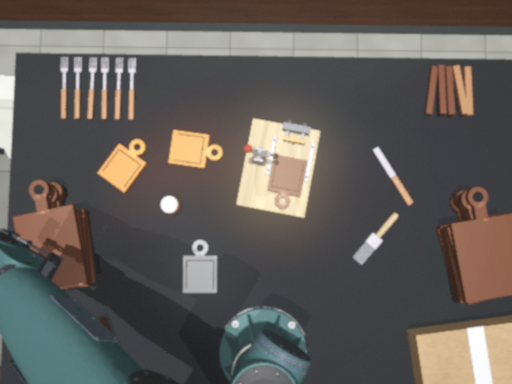

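```bash
python3 - <<'E'
import cv2,numpy as np
s=np.load("side0.npz")["frame"];t=np.load("top0.npz")["frame"]
cv2.imwrite("pics/sc.png",cv2.resize(s[145:255,240:365],None,fx=6,fy=6,interpolation=cv2.INTER_CUBIC)[:600])
cv2.imwrite("pics/tc.png",cv2.resize(t[110:225,225:335],None,fx=5,fy=5,interpolation=cv2.INTER_CUBIC))
E
```

```text
(no output)
```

View pics/sc.png

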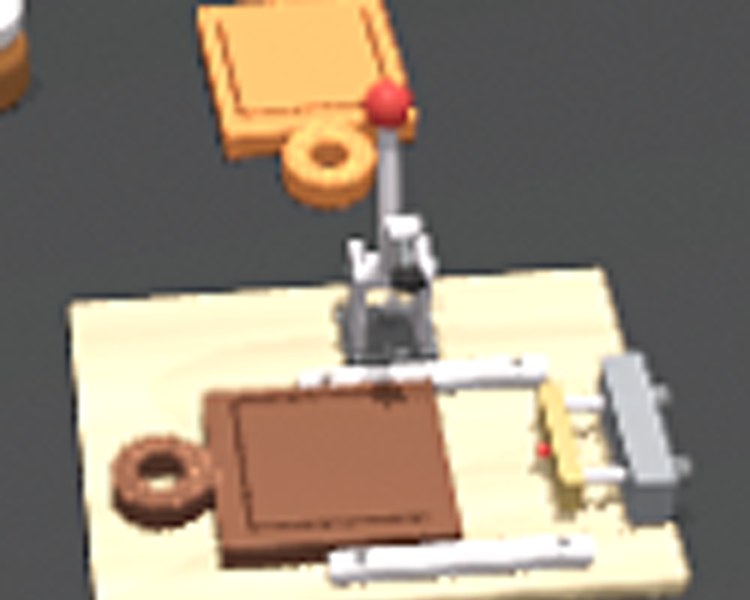

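View pics/tc.png

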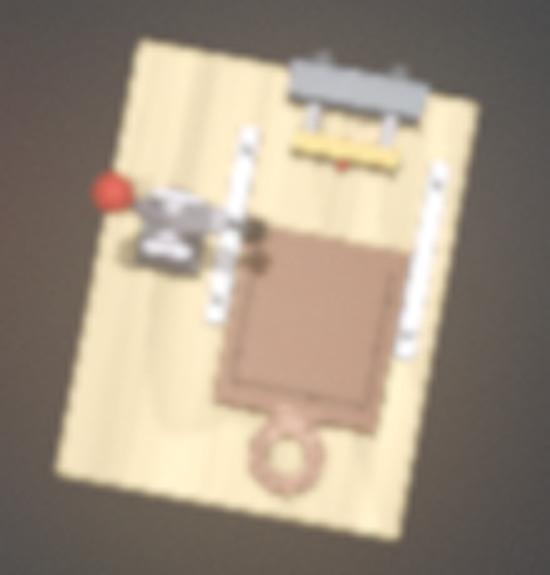

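```bash
cat >h.py <<'E'
import cv2,numpy as np
np.set_printoptions(precision=3,suppress=True)
def ray(d,uv,z):
    uv=np.atleast_2d(uv).astype(float);E=d["extrinsics"];R=E[:3,:3];t=E[:3,3]
    c=-R.T@t; v=(np.linalg.inv(d["K"])@np.c_[uv,np.ones(len(uv))].T).T@R
    return c+v*((z-c[2])/v[:,2])[:,None]
def proj(d,p):
    p=np.atleast_2d(p);q=(d["extrinsics"][:3,:3]@p.T).T+d["extrinsics"][:3,3];q=q@d["K"].T
    return q[:,:2]/q[:,2:]
def tri(ds,uvs):
    A=[];b=[]
    for d,uv in zip(ds,uvs):
        P=d["K"]@d["extrinsics"][:3]
        for i in(0,1):
            r=P[i]-uv[i]*P[2];r=r/np.linalg.norm(r[:3]);A.append(r[:3]);b.append(-r[3])
    return np.linalg.lstsq(np.array(A),np.array(b),rcond=None)[0]
def load(n): return dict(np.load(n))
def red(d,box):
    x0,y0,x1,y1=box;f=d["frame"][y0:y1,x0:x1].astype(int)
    m=(f[...,2]>120)&(f[...,1]<0.45*f[...,2])&(f[...,0]<0.45*f[...,2])
    n,l,s,c=cv2.connectedComponentsWithStats(m.astype(np.uint8))
    return [(c[i]+[x0,y0],s[i][4]) for i in range(1,n)]
E
python3 - <<'E'
from h import *
S=load("side0.npz");T=load("top0.npz")
for n,d,box in(("top",T,(225,105,335,230)),("side",S,(235,180,370,260))):
    x0,y0,x1,y1=box;f=d["frame"][y0:y1,x0:x1]
    h=cv2.cvtColor(f,cv2.COLOR_BGR2HSV)
    m=((h[...,2]>120)).astype(np.uint8)
    m=cv2.morphologyEx(m,cv2.MORPH_CLOSE,np.ones((7,7)))
    if n=="top": m=cv2.morphologyEx(m,cv2.MORPH_OPEN,np.ones((9,9)))
    c=max(cv2.findContours(m,cv2.RETR_EXTERNAL,cv2.CHAIN_APPROX_NONE)[0],key=cv2.contourArea)[:,0]+[x0,y0]
    w=ray(d,c,12)[:,:2].astype(np.float32)
    r=cv2.minAreaRect(w);print(n,r);print(cv2.boxPoints(r))
    print(red(d,(box[0],140,box[2],260)))
C=np.array([[143,40],[480,102],[400,540],[55,473]])/5+[225-.4,110-.4]
print(ray(T,C,12))
C=np.array([[70,303],[603,268],[688,580]])/6+[240-.4,145-.4]
print(ray(S,C,12))
# board corners top z=30: front-left, front-right, back-right, back-left, ring
C=np.array([[250,232],[410,252],[377,433],[215,402],[288,455]])/5+[225-.4,110-.4]
print("board top",ray(T,C,30))
C=np.array([[432,380],[460,540],[222,552],[205,392]])/6+[240-.4,145-.4]
print("board side",ray(S,C,30))
E
```

```text
top ((603.7015380859375, -37.15040588378906), (240.31553649902344, 306.25518798828125), 80.37263488769531)
[[ 432.635 -130.007]
 [ 734.577 -181.225]
 [ 774.768   55.706]
 [ 472.826  106.924]]
[]
side ((610.9488525390625, -19.422988891601562), (290.1930847167969, 306.7515563964844), 80.08547973632812)
[[ 434.881 -135.945]
 [ 737.052 -188.761]
 [ 787.017   97.099]
 [ 484.846  149.915]]
[(array([304.156, 162.111]), np.int32(45)), (array([330.333, 219.667]), np.int32(3))]
[[ 762.644   44.722   12.   ]
 [ 724.812 -177.375   12.   ]
 [ 436.422 -128.211   12.   ]
 [ 476.126   96.925   12.   ]]
[[ 476.798   94.029   12.   ]
 [ 763.065   43.042   12.   ]
 [ 721.717 -178.975   12.   ]]
board top [[ 633.688  -27.222   30.   ]
 [ 622.33  -130.865   30.   ]
 [ 504.661 -110.965   30.   ]
 [ 522.913   -6.355   30.   ]
 [ 489.493  -53.896   30.   ]]
board side [[ 639.312  -31.227   30.   ]
 [ 617.054 -139.881   30.   ]
 [ 503.163 -116.64    30.   ]
 [ 524.353   -8.385   30.   ]]
```

```bash
cat >>h.py <<'E'
a=-0.1735;O=np.array([594.4,-73.,0]);RJ=np.array([[np.cos(a),-np.sin(a),0],[np.sin(a),np.cos(a),0],[0,0,1]])
def W(p): return O+np.atleast_2d(p)@RJ.T
def L(p): return (np.atleast_2d(p)-O)@RJ
E
python3 - <<'E'
from h import *
from scipy.spatial.transform import Rotation as Ro
S=load("side0.npz");T=load("top0.npz")
tp=lambda *p:np.array(p)/5+[225-.4,110-.4]
sp=lambda *p:np.array(p)/6+[240-.4,145-.4]
print("knob",L(tri([T,S],[tp(112,191),sp(388,105)])), tri([T,S],[tp(112,191),sp(388,105)]))
print("feeler tip",L(tri([T,S],[tp(343,168),sp(543,450)])))
print("nose top edge",L(ray(T,[tp(293,155),tp(397,172)],38)),L(ray(S,[sp(541,388),sp(565,487)],38)))
print("bracket face top",L(ray(T,[tp(290,97),tp(423,124)],46)))
print("clamp foot",L(ray(T,[tp(140,265),tp(198,275)],14)), "plates top",L(ray(T,[tp(160,190)],72)),L(ray(S,[sp(345,355),sp(435,360)],12)))
print("ring near end",L(ray(T,[tp(286,497)],30)),L(ray(S,[sp(113,475)],25)), "ring ctr",L(ray(T,[tp(288,455)],30)))
print("rails rear",L(ray(T,[tp(215,323),tp(403,358)],24)))
print("body back mid", L(ray(T,[tp(296,417)],30)),"front",L(ray(T,[tp(330,242)],30)))
R=Ro.from_quat([0.6023,0.3705,-0.3712,-0.6019]).as_matrix();print(R)
print("board-jar top", ray(T,[[169,204]],60))
print("push start W", W([[-150,0,60],[-142,0,31]]))
E
```

```text
knob [[ 22.598 137.986 141.533]] [640.479  59.013 141.533]
feeler tip [[85.435  0.239 23.376]]
nose top edge [[ 83.966  34.028  38.   ]
 [ 85.709 -33.86   38.   ]] [[ 89.675  29.837  38.   ]
 [ 89.115 -39.357  38.   ]]
bracket face top [[119.065  43.042  46.   ]
 [117.89  -44.059  46.   ]]
clamp foot [[ -1.688 118.437  14.   ]
 [ -0.992  79.934  14.   ]] plates top [[ 39.909 112.613  72.   ]] [[-2.232 89.83  12.   ]
 [44.443 81.459 12.   ]]
ring near end [[-133.45    -3.084   30.   ]] [[-131.243    2.392   25.   ]] ring ctr [[-106.63     0.707   30.   ]]
rails rear [[-30.976  63.001  24.   ]
 [-30.347 -60.839  24.   ]]
body back mid [[-81.561   0.228  30.   ]] front [[34.15  -0.183 30.   ]]
[[ 0.45  -0.001 -0.893]
 [ 0.893 -0.001  0.45 ]
 [-0.001 -1.     0.   ]]
board-jar top [[470.948 304.996  60.   ]]
push start W [[446.652 -47.105  60.   ]
 [454.532 -48.486  31.   ]]
```

Emit:
play_rows([
  {"tx": 0.6, "ty": -0.7, "wz": 0.7, "grip": 255},
  {"tx": 0.6, "ty": -0.7, "wz": 0.7, "grip": 255},
  {"tx": 0.6, "ty": -0.7, "wz": 0.7, "grip": 255},
  {"tx": 0.6, "ty": -0.7, "grip": 255},
  {"tx": 0.6, "ty": -0.7, "grip": 255},
], squeeze=30)

```text
invalid input at $.targets[0]: expected keys tx, ty, tz, wx, wy, wz, grip
```

Emit:
play_rows([
  {"ty": -0.8, "grip": 255},
  {"ty": -0.8, "grip": 255},
  {"ty": -0.8, "grip": 255},
  {"ty": -0.8, "grip": 255},
  {"ty": -0.8, "grip": 255},
])

```text
invalid input at $.targets[0]: expected keys tx, ty, tz, wx, wy, wz, grip
```

All keys required.

Emit:
play_rows([
  {"tx": 0.6, "ty": -0.7, "tz": 0, "wx": 0, "wy": 0, "wz": 0.7, "grip": 255},
  {"tx": 0.6, "ty": -0.7, "tz": 0, "wx": 0, "wy": 0, "wz": 0.7, "grip": 255},
  {"tx": 0.6, "ty": -0.7, "tz": 0, "wx": 0, "wy": 0, "wz": 0.7, "grip": 255},
  {"tx": 0.6, "ty": -0.7, "tz": 0, "wx": 0, "wy": 0, "wz": 0, "grip": 255},
  {"tx": 0.6, "ty": -0.7, "tz": 0, "wx": 0, "wy": 0, "wz": 0, "grip": 255},
], squeeze=30)

```text
t: 0.72
position: [495.8, 413.5, 227.7]
ee_rot: [-0.541, -0.455, 0.455, 0.541]
ft_force: [-0.1, -0.0, 0.0]
width: 0.483
```

Emit:
play_rows([
  {"tx": 0, "ty": -0.8, "tz": 0, "wx": 0, "wy": 0, "wz": 0, "grip": 255},
  {"tx": 0, "ty": -0.8, "tz": 0, "wx": 0, "wy": 0, "wz": 0, "grip": 255},
  {"tx": 0, "ty": -0.8, "tz": 0, "wx": 0, "wy": 0, "wz": 0, "grip": 255},
  {"tx": 0, "ty": -0.8, "tz": 0, "wx": 0, "wy": 0, "wz": 0, "grip": 255},
  {"tx": 0, "ty": -0.8, "tz": 0, "wx": 0, "wy": 0, "wz": 0, "grip": 255},
])

```text
t: 1.35
position: [494.7, 173.6, 227.8]
ee_rot: [-0.541, -0.455, 0.455, 0.541]
ft_force: [0.8, -0.1, 0.0]
width: 0.007
```

Emit:
play_rows([
  {"tx": -0.1, "ty": -0.8, "tz": 0, "wx": 0, "wy": 0, "wz": 0, "grip": 255},
  {"tx": -0.2, "ty": -0.8, "tz": 0, "wx": 0, "wy": 0, "wz": 0, "grip": 255},
  {"tx": -0.2, "ty": -0.8, "tz": 0, "wx": 0, "wy": 0, "wz": 0, "grip": 255},
  {"tx": -0.2, "ty": -0.8, "tz": -0.3, "wx": 0, "wy": 0, "wz": 0, "grip": 255},
  {"tx": -0.2, "ty": -0.45, "tz": -0.5, "wx": 0, "wy": 0, "wz": 0, "grip": 255},
])

```text
t: 1.98
position: [441.1, -45.7, 180.1]
ee_rot: [0.542, 0.455, -0.454, -0.541]
ft_force: [0.6, -0.3, -1.3]
width: 0.007
```

Emit:
play_rows([
  {"tx": 0, "ty": 0, "tz": -0.6, "wx": 0, "wy": 0, "wz": 0, "grip": 255},
  {"tx": 0, "ty": 0, "tz": -0.6, "wx": 0, "wy": 0, "wz": 0, "grip": 255},
  {"tx": 0, "ty": 0, "tz": -0.5, "wx": 0, "wy": 0, "wz": 0, "grip": 255},
  {"tx": 0, "ty": 0, "tz": -0.2, "wx": 0, "wy": 0, "wz": 0, "grip": 255},
  {"tx": 0, "ty": 0, "tz": 0, "wx": 0, "wy": 0, "wz": 0, "grip": 255},
])

```text
t: 2.6
position: [440.8, -43.8, 65.7]
ee_rot: [-0.541, -0.454, 0.455, 0.542]
ft_force: [-0.3, -0.4, 0.7]
width: 0.004
```

```bash
python3 - <<'E'
from workcell import ctrl
from h import *
o=ctrl.get_obs();print(o["position"],L(o["position"]),o["ft_force"])
d=ctrl.capture("side");cv2.imwrite("pics/s1.png",cv2.resize(d["frame"][120:260,220:370],None,fx=4,fy=4,interpolation=cv2.INTER_CUBIC))
E
```

```text
[440.759 -43.83   65.706] [[-156.37     2.209   65.706]] [-0.314 -0.446  0.68 ]
```

View pics/s1.png

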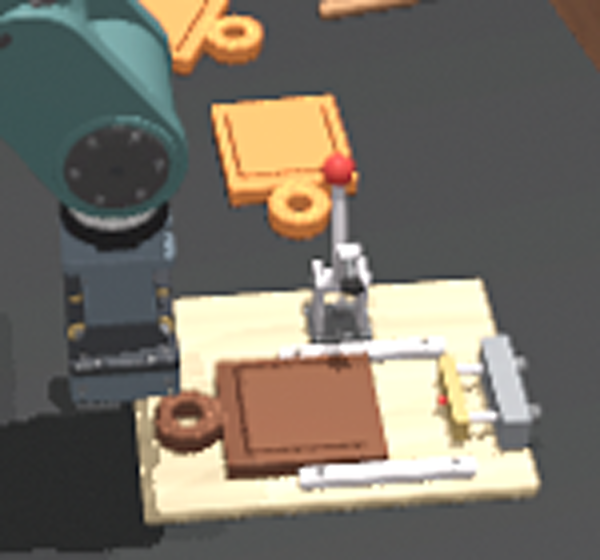

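Emit:
play_rows([
  {"tx": 0, "ty": -0.02, "tz": -0.3, "wx": 0, "wy": 0, "wz": 0, "grip": 255},
  {"tx": 0, "ty": -0.02, "tz": -0.25, "wx": 0, "wy": 0, "wz": 0, "grip": 255},
  {"tx": 0, "ty": 0, "tz": 0, "wx": 0, "wy": 0, "wz": 0, "grip": 255},
])

```text
t: 3.02
position: [440.7, -46.3, 32.6]
ee_rot: [-0.541, -0.455, 0.455, 0.542]
ft_force: [-1.1, 0.1, 0.2]
width: 0.007
```

Emit:
play_rows([
  {"tx": 0.08, "ty": -0.014, "tz": 0, "wx": 0, "wy": 0, "wz": 0, "grip": 255},
  {"tx": 0.08, "ty": -0.014, "tz": 0, "wx": 0, "wy": 0, "wz": 0, "grip": 255},
  {"tx": 0.08, "ty": -0.014, "tz": 0, "wx": 0, "wy": 0, "wz": 0, "grip": 255},
  {"tx": 0.08, "ty": -0.014, "tz": 0, "wx": 0, "wy": 0, "wz": 0, "grip": 255},
  {"tx": 0, "ty": 0, "tz": 0, "wx": 0, "wy": 0, "wz": 0, "grip": 255},
])

```text
t: 3.65
position: [460.8, -49.7, 33.1]
ee_rot: [0.542, 0.455, -0.455, -0.541]
ft_force: [1.3, 0.2, 0.0]
width: 0.005
```

```bash
cat > look.py <<'E'
import sys
from workcell import ctrl
from h import *
n=sys.argv[1]
o=ctrl.get_obs();print(o["t"],o["position"],L(o["position"]),o["ft_force"])
d=ctrl.capture("side");f=cv2.resize(d["frame"][135:255,235:365],None,fx=4,fy=4,interpolation=cv2.INTER_CUBIC)
cv2.imwrite(f"pics/{n}.png",f);np.savez(f"{n}_side.npz",**d)
E
python3 look.py s2
```

```text
3.65 [460.833 -49.736  33.056] [[-135.578   -0.143   33.056]] [1.316 0.193 0.017]
```

View pics/s2.png

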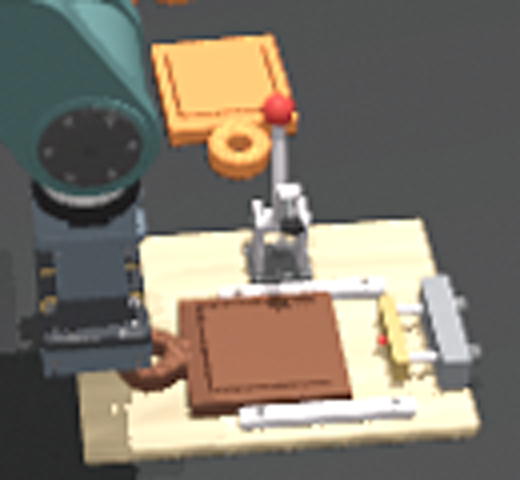

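Emit:
play_rows([
  {"tx": 0.08, "ty": -0.014, "tz": 0, "wx": 0, "wy": 0, "wz": 0, "grip": 255},
  {"tx": 0.08, "ty": -0.014, "tz": 0, "wx": 0, "wy": 0, "wz": 0, "grip": 255},
  {"tx": 0.08, "ty": -0.014, "tz": 0, "wx": 0, "wy": 0, "wz": 0, "grip": 255},
  {"tx": 0.05, "ty": -0.009, "tz": 0, "wx": 0, "wy": 0, "wz": 0, "grip": 255},
  {"tx": 0, "ty": 0, "tz": 0, "wx": 0, "wy": 0, "wz": 0, "grip": 255},
])

```text
t: 4.32
position: [478.0, -52.7, 33.0]
ee_rot: [0.542, 0.455, -0.455, -0.541]
ft_force: [-0.2, 0.5, -0.3]
width: 0.003
```

```bash
python3 look.py s3
```

```text
4.325 [477.958 -52.742  32.959] [[-118.191   -0.148   32.959]] [-0.175  0.535 -0.286]
```

View pics/s3.png

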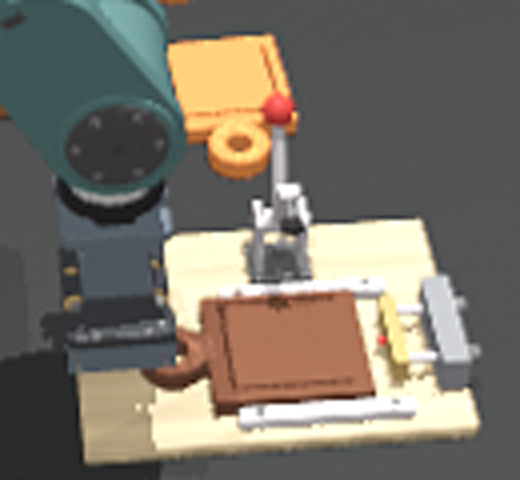

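Emit:
play_rows([
  {"tx": 0.03, "ty": -0.005, "tz": 0, "wx": 0, "wy": 0, "wz": 0, "grip": 255},
  {"tx": 0.03, "ty": -0.005, "tz": 0, "wx": 0, "wy": 0, "wz": 0, "grip": 255},
  {"tx": 0.03, "ty": -0.006, "tz": 0, "wx": 0, "wy": 0, "wz": 0, "grip": 255},
  {"tx": 0.03, "ty": -0.005, "tz": 0, "wx": 0, "wy": 0, "wz": 0, "grip": 255},
  {"tx": 0, "ty": 0, "tz": 0, "wx": 0, "wy": 0, "wz": 0, "grip": 255},
])

```text
t: 5.0
position: [485.0, -54.0, 32.9]
ee_rot: [0.542, 0.455, -0.455, -0.541]
ft_force: [0.3, 0.5, -0.3]
width: 0.01
```

```bash
python3 look.py s4
```

```text
5.0 [485.043 -53.992  32.943] [[-110.996   -0.156   32.943]] [ 0.339  0.506 -0.309]
```

View pics/s4.png

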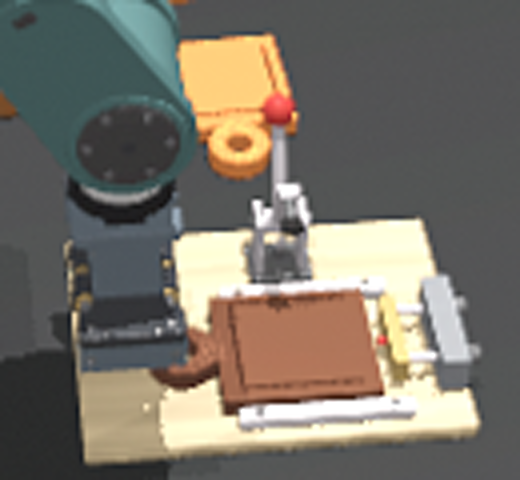

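Emit:
play_rows([
  {"tx": 0.025, "ty": -0.004, "tz": 0, "wx": 0, "wy": 0, "wz": 0, "grip": 255},
  {"tx": 0.025, "ty": -0.005, "tz": 0, "wx": 0, "wy": 0, "wz": 0, "grip": 255},
  {"tx": 0.025, "ty": -0.004, "tz": 0, "wx": 0, "wy": 0, "wz": 0, "grip": 255},
  {"tx": 0.025, "ty": -0.005, "tz": 0, "wx": 0, "wy": 0, "wz": 0, "grip": 255},
])

```text
t: 5.55
position: [490.9, -55.0, 32.9]
ee_rot: [-0.541, -0.455, 0.455, 0.541]
ft_force: [-2.0, 1.0, 0.1]
width: 0.001
```

```bash
python3 look.py s5
```

```text
5.55 [490.924 -55.037  32.927] [[-105.024   -0.17    32.927]] [-2.009  0.984  0.093]
```

View pics/s5.png

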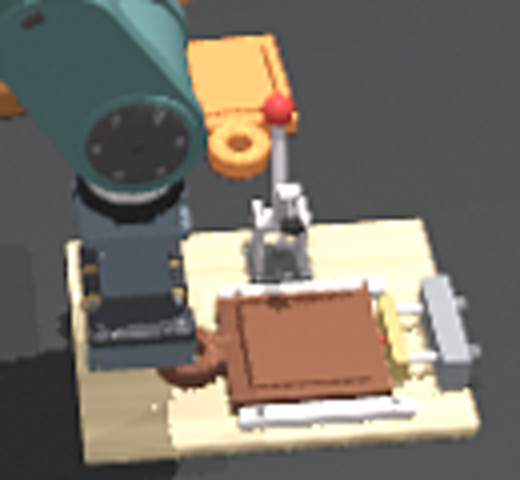

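Emit:
play_rows([
  {"tx": 0.02, "ty": -0.003, "tz": 0, "wx": 0, "wy": 0, "wz": 0, "grip": 255},
  {"tx": 0.02, "ty": -0.004, "tz": 0, "wx": 0, "wy": 0, "wz": 0, "grip": 255},
  {"tx": 0.015, "ty": -0.003, "tz": 0, "wx": 0, "wy": 0, "wz": 0, "grip": 255},
])

```text
t: 5.98
position: [494.2, -55.6, 32.9]
ee_rot: [-0.541, -0.455, 0.455, 0.541]
ft_force: [-0.5, 1.7, -0.3]
width: 0.006
```

Emit:
play_rows([
  {"tx": 0.01, "ty": -0.002, "tz": 0, "wx": 0, "wy": 0, "wz": 0, "grip": 255},
  {"tx": 0.01, "ty": -0.002, "tz": 0, "wx": 0, "wy": 0, "wz": 0, "grip": 255},
])

```text
t: 6.22
position: [494.7, -55.8, 32.8]
ee_rot: [-0.541, -0.454, 0.455, 0.542]
ft_force: [-5.5, -0.0, 4.3]
width: 0.005
```

Emit:
play_rows([
  {"tx": 0, "ty": 0, "tz": 0, "wx": 0, "wy": 0, "wz": 0, "grip": 255},
])

```text
t: 6.35
position: [494.7, -55.8, 32.8]
ee_rot: [-0.541, -0.454, 0.455, 0.542]
ft_force: [-5.9, 0.7, 3.4]
width: 0.007
```

```bash
python3 look.py s6
```

```text
6.35 [494.708 -55.78   32.781] [[-101.168   -0.248   32.781]] [-5.892  0.717  3.371]
```

View pics/s6.png

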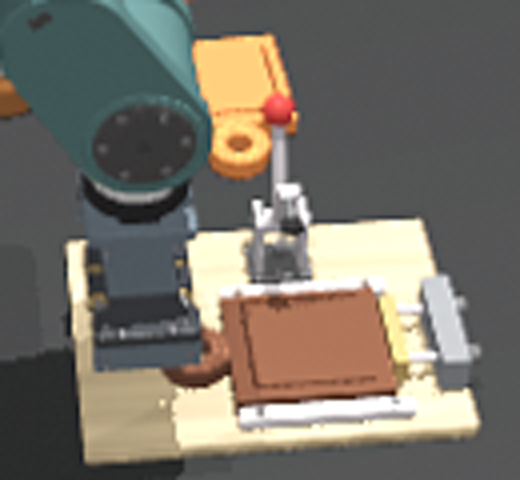

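Emit:
play_rows([
  {"tx": 0.008, "ty": -0.001, "tz": 0, "wx": 0, "wy": 0, "wz": 0, "grip": 255},
  {"tx": 0, "ty": 0, "tz": 0, "wx": 0, "wy": 0, "wz": 0, "grip": 255},
])

```text
t: 6.65
position: [494.8, -55.8, 32.7]
ee_rot: [-0.541, -0.454, 0.455, 0.542]
ft_force: [-7.7, 0.2, 2.8]
width: 0.001
```

Emit:
play_rows([
  {"tx": 0.012, "ty": -0.002, "tz": 0, "wx": 0, "wy": 0, "wz": 0, "grip": 255},
  {"tx": 0, "ty": 0, "tz": 0, "wx": 0, "wy": 0, "wz": 0, "grip": 255},
])

```text
t: 6.9
position: [494.9, -55.8, 32.5]
ee_rot: [-0.541, -0.454, 0.456, 0.542]
ft_force: [-9.7, 1.2, 5.6]
width: 0.004
```

Emit:
play_rows([
  {"tx": 0.012, "ty": -0.002, "tz": 0.003, "wx": 0, "wy": 0, "wz": 0, "grip": 255},
  {"tx": 0, "ty": 0, "tz": 0, "wx": 0, "wy": 0, "wz": 0, "grip": 255},
])

```text
t: 7.15
position: [494.9, -55.8, 32.5]
ee_rot: [-0.54, -0.454, 0.456, 0.543]
ft_force: [-11.5, 2.0, 7.5]
width: 0.001
```

Emit:
play_rows([
  {"tx": 0, "ty": 0, "tz": 0, "wx": 0, "wy": 0, "wz": 0, "grip": 255},
  {"tx": 0, "ty": 0, "tz": 0, "wx": 0, "wy": 0, "wz": 0, "grip": 255},
  {"tx": 0, "ty": 0, "tz": 0, "wx": 0, "wy": 0, "wz": 0, "grip": 255},
])

```text
t: 7.52
position: [494.9, -55.8, 32.5]
ee_rot: [-0.54, -0.454, 0.456, 0.543]
ft_force: [-12.1, 2.1, 7.2]
width: 0.005
```

Emit:
play_rows([
  {"tx": 0, "ty": 0, "tz": 0, "wx": 0, "wy": 0, "wz": 0, "grip": 255},
  {"tx": 0, "ty": 0, "tz": 0, "wx": 0, "wy": 0, "wz": 0, "grip": 255},
  {"tx": 0, "ty": 0, "tz": 0, "wx": 0, "wy": 0, "wz": 0, "grip": 255},
])

```text
t: 7.9
position: [494.9, -55.8, 32.5]
ee_rot: [-0.54, -0.454, 0.456, 0.543]
ft_force: [-11.4, 1.5, 6.6]
width: 0.004
```

Emit:
play_rows([
  {"tx": -0.03, "ty": 0.005, "tz": 0, "wx": 0, "wy": 0, "wz": 0, "grip": 255},
  {"tx": -0.06, "ty": 0.01, "tz": 0, "wx": 0, "wy": 0, "wz": 0, "grip": 255},
  {"tx": -0.2, "ty": 0.034, "tz": 0, "wx": 0, "wy": 0, "wz": 0, "grip": 255},
  {"tx": -0.2, "ty": 0.034, "tz": 0.1, "wx": 0, "wy": 0, "wz": 0, "grip": 255},
  {"tx": 0, "ty": 0, "tz": 0.6, "wx": 0, "wy": 0, "wz": 0, "grip": 255},
])

```text
t: 8.52
position: [465.1, -50.7, 74.3]
ee_rot: [-0.54, -0.454, 0.456, 0.543]
ft_force: [0.2, -0.1, 0.4]
width: 0.006
```

Emit:
play_rows([
  {"tx": 0, "ty": 0, "tz": 0.6, "wx": 0, "wy": 0, "wz": 0, "grip": 255},
  {"tx": 0, "ty": 0, "tz": 0.7, "wx": 0, "wy": 0, "wz": 0, "grip": 255},
  {"tx": 0, "ty": 0, "tz": 0.7, "wx": 0, "wy": 0, "wz": 0, "grip": 255},
  {"tx": 0, "ty": 0, "tz": 0.6, "wx": 0, "wy": 0, "wz": 0, "grip": 255},
  {"tx": 0, "ty": 0, "tz": 0, "wx": 0, "wy": 0, "wz": 0, "grip": 255},
])

```text
t: 9.15
position: [468.6, -51.3, 233.8]
ee_rot: [0.543, 0.456, -0.454, -0.54]
ft_force: [0.3, 0.6, -0.2]
width: 0.001
```

```bash
python3 look.py s7; python3 - <<'E'
from workcell import ctrl
from h import *
d=ctrl.capture("top");np.savez("t7.npz",**d)
cv2.imwrite("pics/t7.png",cv2.resize(d["frame"][110:225,225:335],None,fx=5,fy=5,interpolation=cv2.INTER_CUBIC))
E
```

```text
9.15 [468.596 -51.287 233.833] [[-127.663   -0.331  233.833]] [ 0.276  0.617 -0.155]
```

View pics/s7.png

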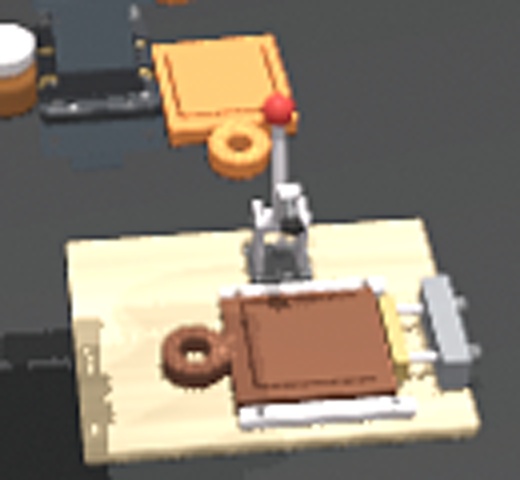

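View pics/t7.png

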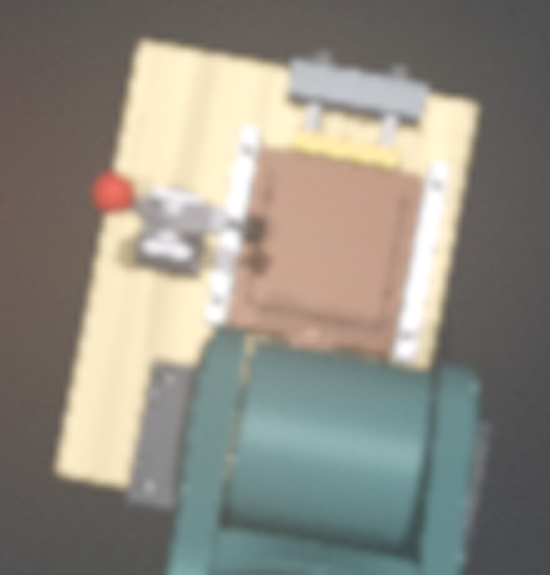

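```bash
python3 - <<'E'
from workcell import ctrl
from h import *
print(ctrl.get_obs()["joints"]); T=load("t7.npz");S=load("s7_side.npz")
print(red(S,(270,140,330,180)),W([[22.6,138+13+16+14,148]]))
E
```

```text
[-0.159  0.001  2.186 -0.     0.953 -1.556]
[(array([304.156, 162.111]), np.int32(45))] [[647.907 101.381 148.   ]]
```

Emit:
play_rows([
  {"tx": 0.3, "ty": 0.2, "tz": 0, "wx": 0, "wy": 0, "wz": -0.95, "grip": 255},
  {"tx": 0.3, "ty": 0.2, "tz": 0, "wx": 0, "wy": 0, "wz": -0.95, "grip": 255},
  {"tx": 0.3, "ty": 0.2, "tz": 0, "wx": 0, "wy": 0, "wz": -0.95, "grip": 255},
  {"tx": 0.3, "ty": 0.3, "tz": 0, "wx": 0, "wy": 0, "wz": -0.95, "grip": 255},
  {"tx": 0.3, "ty": 0.3, "tz": 0, "wx": 0, "wy": 0, "wz": -0.95, "grip": 255},
])

```text
t: 9.88
position: [557.4, 21.3, 229.4]
ee_rot: [-0.66, -0.251, 0.253, 0.661]
ft_force: [0.1, -0.3, 0.9]
width: 0.005
```

Emit:
play_rows([
  {"tx": 0.3, "ty": 0.3, "tz": 0, "wx": 0, "wy": 0, "wz": -0.95, "grip": 255},
  {"tx": 0.3, "ty": 0.3, "tz": 0, "wx": 0, "wy": 0, "wz": -0.95, "grip": 255},
  {"tx": 0.3, "ty": 0.3, "tz": 0, "wx": 0, "wy": 0, "wz": -0.95, "grip": 255},
  {"tx": 0.3, "ty": 0.3, "tz": 0, "wx": 0, "wy": 0, "wz": -0.95, "grip": 255},
  {"tx": 0.3, "ty": 0.2, "tz": 0, "wx": 0, "wy": 0, "wz": -0.95, "grip": 255},
])

```text
t: 10.5
position: [647.4, 105.5, 229.1]
ee_rot: [0.707, 0.023, -0.025, -0.707]
ft_force: [0.1, -1.2, 0.4]
width: 0.013
```

Emit:
play_rows([
  {"tx": 0, "ty": 0, "tz": 0, "wx": 0, "wy": 0, "wz": -0.95, "grip": 255},
  {"tx": 0, "ty": 0, "tz": 0, "wx": 0, "wy": 0, "wz": -0.8, "grip": 255},
  {"tx": 0, "ty": 0, "tz": 0, "wx": 0, "wy": 0, "wz": 0, "grip": 255},
])

```text
t: 10.88
position: [647.0, 104.7, 229.5]
ee_rot: [0.705, -0.062, 0.06, -0.704]
ft_force: [0.1, -0.4, 0.1]
width: 0.007
```

```bash
python3 - <<'E'
from workcell import ctrl
from h import *
from scipy.spatial.transform import Rotation as Ro
o=ctrl.get_obs();R=Ro.from_quat(o["ee_rot"]).as_matrix();print(L(o["position"]),o["position"],o["ft_force"],R, (RJ.T@R)); print(W([[22.6,181,148]])-o["position"])
E
```

```text
[[ 21.101 184.157 229.467]] [646.975 104.75  229.467] [ 0.078 -0.41   0.061] [[ 0.985 -0.002  0.172]
 [-0.172 -0.     0.985]
 [-0.002 -1.    -0.001]] [[ 1.    -0.002 -0.001]
 [ 0.001 -0.001  1.   ]
 [-0.002 -1.    -0.001]]
[[  0.932  -3.369 -81.467]]
```

Emit:
play_rows([
  {"tx": 0.02, "ty": 0, "tz": -0.5, "wx": 0, "wy": 0, "wz": 0, "grip": 255},
  {"tx": 0, "ty": 0, "tz": -0.5, "wx": 0, "wy": 0, "wz": 0, "grip": 255},
  {"tx": 0, "ty": 0, "tz": -0.35, "wx": 0, "wy": 0, "wz": 0, "grip": 255},
  {"tx": 0, "ty": 0, "tz": 0, "wx": 0, "wy": 0, "wz": 0, "grip": 255},
])

```text
t: 11.38
position: [647.9, 104.6, 148.3]
ee_rot: [0.705, -0.062, 0.06, -0.704]
ft_force: [0.3, -0.2, 0.8]
width: 0.007
```

```bash
python3 look.py s8
```

```text
11.375 [647.948 104.634 148.296] [[ 22.079 184.211 148.296]] [ 0.277 -0.225  0.829]
```

View pics/s8.png

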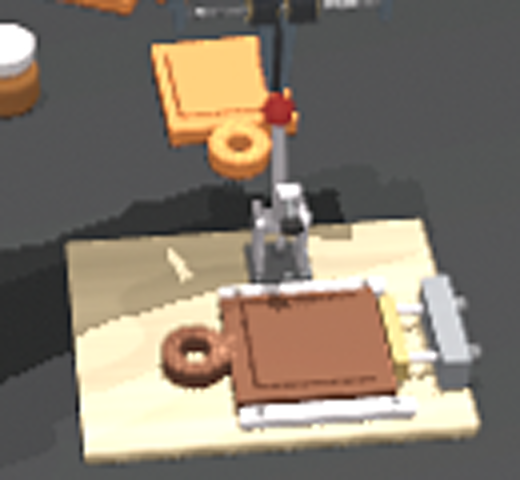

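Emit:
play_rows([
  {"tx": -0.017, "ty": -0.1, "tz": 0, "wx": 0, "wy": 0, "wz": 0, "grip": 255},
  {"tx": -0.009, "ty": -0.05, "tz": 0, "wx": 0, "wy": 0, "wz": 0, "grip": 255},
  {"tx": -0.005, "ty": -0.03, "tz": 0, "wx": 0, "wy": 0, "wz": 0, "grip": 255},
  {"tx": -0.005, "ty": -0.03, "tz": 0, "wx": 0, "wy": 0, "wz": 0, "grip": 255},
])

```text
t: 11.92
position: [647.0, 92.0, 150.4]
ee_rot: [-0.704, 0.061, -0.061, 0.704]
ft_force: [0.2, 0.3, -0.7]
width: 0.005
```

Emit:
play_rows([
  {"tx": -0.005, "ty": -0.03, "tz": 0, "wx": 0, "wy": 0, "wz": 0, "grip": 255},
  {"tx": -0.005, "ty": -0.03, "tz": 0, "wx": 0, "wy": 0, "wz": 0, "grip": 255},
  {"tx": -0.005, "ty": -0.03, "tz": 0, "wx": 0, "wy": 0, "wz": 0, "grip": 255},
])

```text
t: 12.3
position: [646.0, 86.7, 150.1]
ee_rot: [0.704, -0.061, 0.061, -0.704]
ft_force: [-0.2, -0.5, 0.5]
width: 0.004
```

Emit:
play_rows([
  {"tx": -0.005, "ty": -0.03, "tz": 0, "wx": 0, "wy": 0, "wz": 0, "grip": 255},
  {"tx": -0.005, "ty": -0.03, "tz": -0.02, "wx": 0, "wy": 0, "wz": 0, "grip": 255},
  {"tx": -0.005, "ty": -0.03, "tz": -0.01, "wx": 0, "wy": 0, "wz": 0, "grip": 255},
])

```text
t: 12.68
position: [645.9, 82.1, 149.1]
ee_rot: [-0.704, 0.061, -0.062, 0.705]
ft_force: [0.7, 8.1, 5.8]
width: 0.007
```

Emit:
play_rows([
  {"tx": -0.005, "ty": -0.03, "tz": 0, "wx": 0, "wy": 0, "wz": 0, "grip": 255},
  {"tx": -0.005, "ty": -0.03, "tz": 0, "wx": 0, "wy": 0, "wz": 0, "grip": 255},
  {"tx": -0.005, "ty": -0.03, "tz": 0, "wx": 0, "wy": 0, "wz": 0, "grip": 255},
])

```text
t: 13.05
position: [645.0, 76.6, 149.1]
ee_rot: [-0.704, 0.061, -0.062, 0.705]
ft_force: [-0.3, 6.3, 4.8]
width: 0.008
```

Emit:
play_rows([
  {"tx": -0.007, "ty": -0.04, "tz": 0, "wx": 0, "wy": 0, "wz": 0, "grip": 255},
  {"tx": -0.007, "ty": -0.04, "tz": 0, "wx": 0, "wy": 0, "wz": 0, "grip": 255},
  {"tx": -0.007, "ty": -0.04, "tz": 0, "wx": 0, "wy": 0, "wz": 0, "grip": 255},
  {"tx": -0.007, "ty": -0.04, "tz": 0, "wx": 0, "wy": 0, "wz": 0, "grip": 255},
])

```text
t: 13.55
position: [643.1, 66.7, 148.9]
ee_rot: [-0.704, 0.061, -0.062, 0.705]
ft_force: [0.3, 4.7, 3.2]
width: 0.003
```

Emit:
play_rows([
  {"tx": -0.007, "ty": -0.04, "tz": 0, "wx": 0, "wy": 0, "wz": 0, "grip": 255},
  {"tx": -0.007, "ty": -0.04, "tz": 0, "wx": 0, "wy": 0, "wz": 0, "grip": 255},
  {"tx": -0.007, "ty": -0.04, "tz": 0, "wx": 0, "wy": 0, "wz": 0, "grip": 255},
  {"tx": -0.007, "ty": -0.04, "tz": 0, "wx": 0, "wy": 0, "wz": 0, "grip": 255},
  {"tx": -0.007, "ty": -0.04, "tz": 0, "wx": 0, "wy": 0, "wz": 0, "grip": 255},
])

```text
t: 14.18
position: [640.3, 54.2, 148.2]
ee_rot: [0.704, -0.061, 0.061, -0.704]
ft_force: [1.1, 3.1, 1.8]
width: 0.005
```

```bash
python3 look.py s9
```

```text
14.175 [640.265  54.159 148.197] [[ 23.225 133.167 148.197]] [1.083 3.146 1.817]
```

View pics/s9.png

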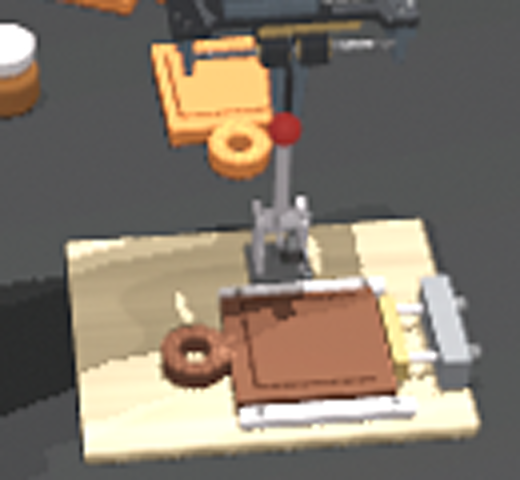

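Emit:
play_rows([
  {"tx": -0.007, "ty": -0.04, "tz": 0, "wx": 0, "wy": 0, "wz": 0, "grip": 255},
  {"tx": -0.007, "ty": -0.04, "tz": 0, "wx": 0, "wy": 0, "wz": 0, "grip": 255},
  {"tx": -0.007, "ty": -0.04, "tz": 0, "wx": 0, "wy": 0, "wz": 0, "grip": 255},
  {"tx": -0.007, "ty": -0.04, "tz": 0, "wx": 0, "wy": 0, "wz": 0, "grip": 255},
  {"tx": -0.007, "ty": -0.04, "tz": 0, "wx": 0, "wy": 0, "wz": 0, "grip": 255},
])

```text
t: 14.85
position: [638.2, 42.2, 148.3]
ee_rot: [0.704, -0.061, 0.061, -0.704]
ft_force: [0.6, 2.1, 0.8]
width: 0.005
```

Emit:
play_rows([
  {"tx": -0.007, "ty": -0.04, "tz": 0, "wx": 0, "wy": 0, "wz": 0, "grip": 255},
  {"tx": -0.007, "ty": -0.04, "tz": 0, "wx": 0, "wy": 0, "wz": 0, "grip": 255},
  {"tx": -0.007, "ty": -0.04, "tz": 0, "wx": 0, "wy": 0, "wz": 0, "grip": 255},
  {"tx": -0.007, "ty": -0.04, "tz": 0, "wx": 0, "wy": 0, "wz": 0, "grip": 255},
  {"tx": -0.007, "ty": -0.04, "tz": 0, "wx": 0, "wy": 0, "wz": 0, "grip": 255},
])

```text
t: 15.48
position: [636.1, 30.2, 148.2]
ee_rot: [0.704, -0.061, 0.061, -0.704]
ft_force: [0.3, 0.2, -0.8]
width: 0.006
```

```bash
python3 look.py s10
```

```text
15.475 [636.082  30.188 148.17 ] [[ 23.243 108.834 148.17 ]] [ 0.288  0.231 -0.816]
```

View pics/s10.png

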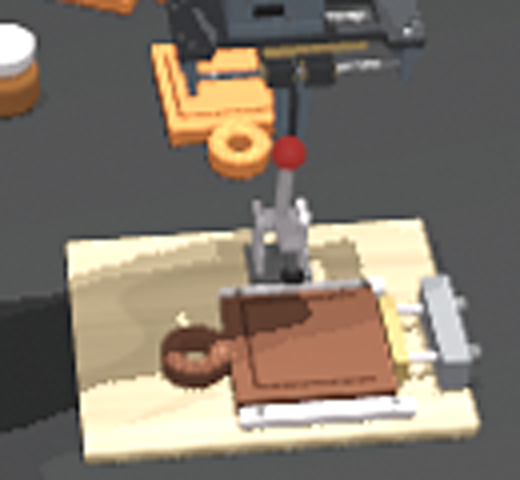

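Emit:
play_rows([
  {"tx": -0.007, "ty": -0.04, "tz": 0, "wx": 0, "wy": 0, "wz": 0, "grip": 255},
  {"tx": -0.007, "ty": -0.04, "tz": 0, "wx": 0, "wy": 0, "wz": 0, "grip": 255},
  {"tx": -0.007, "ty": -0.04, "tz": 0, "wx": 0, "wy": 0, "wz": 0, "grip": 255},
  {"tx": -0.007, "ty": -0.04, "tz": 0, "wx": 0, "wy": 0, "wz": 0, "grip": 255},
  {"tx": -0.007, "ty": -0.04, "tz": 0, "wx": 0, "wy": 0, "wz": 0, "grip": 255},
])

```text
t: 16.15
position: [634.1, 18.2, 148.4]
ee_rot: [-0.704, 0.061, -0.061, 0.704]
ft_force: [-0.8, 0.9, 0.4]
width: 0.004
```

```bash
python3 look.py s11
```

```text
16.15 [634.128  18.209 148.371] [[ 23.386  96.698 148.371]] [-0.808  0.934  0.42 ]
```

View pics/s11.png

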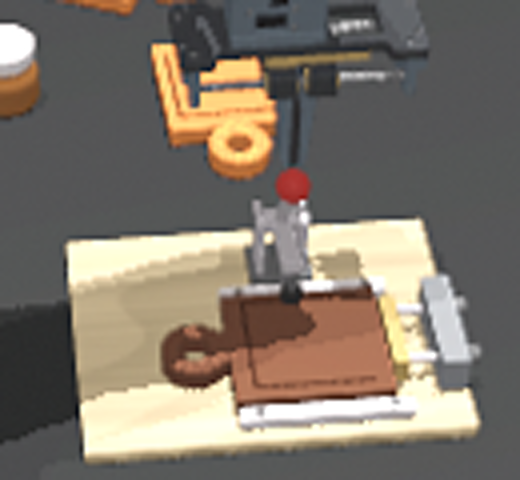

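Emit:
play_rows([
  {"tx": 0.034, "ty": 0.2, "tz": 0, "wx": 0, "wy": 0, "wz": 0, "grip": 255},
  {"tx": 0.05, "ty": 0.3, "tz": 0, "wx": 0, "wy": 0, "wz": 0, "grip": 255},
  {"tx": 0.05, "ty": 0.3, "tz": 0.2, "wx": 0, "wy": 0, "wz": 0, "grip": 255},
  {"tx": 0, "ty": 0, "tz": 0.6, "wx": 0, "wy": 0, "wz": 0, "grip": 255},
  {"tx": 0, "ty": 0, "tz": 0.6, "wx": 0, "wy": 0, "wz": 0, "grip": 255},
])

```text
t: 16.82
position: [642.3, 68.0, 234.0]
ee_rot: [-0.704, 0.061, -0.061, 0.704]
ft_force: [-0.0, -0.4, -0.5]
width: 0.004
```

Emit:
play_rows([
  {"tx": 0, "ty": 0.7, "tz": 0.3, "wx": 0, "wy": 0, "wz": 0, "grip": 255},
  {"tx": 0, "ty": 0.7, "tz": 0, "wx": 0, "wy": 0, "wz": 0, "grip": 255},
  {"tx": 0, "ty": 0.7, "tz": 0, "wx": 0, "wy": 0, "wz": 0, "grip": 255},
  {"tx": 0, "ty": 0.7, "tz": 0, "wx": 0, "wy": 0, "wz": 0, "grip": 255},
  {"tx": 0, "ty": 0, "tz": 0, "wx": 0, "wy": 0, "wz": 0, "grip": 255},
])

```text
t: 17.45
position: [641.8, 238.0, 251.2]
ee_rot: [-0.704, 0.06, -0.06, 0.705]
ft_force: [0.7, 0.1, -0.1]
width: 0.003
```

```bash
python3 look.py s12; python3 - <<'E'
from workcell import ctrl
from h import *
d=ctrl.capture("top");np.savez("t12.npz",**d)
cv2.imwrite("pics/t12.png",cv2.resize(d["frame"][110:225,225:335],None,fx=5,fy=5,interpolation=cv2.INTER_CUBIC))
T=load("top0.npz");S=load("side0.npz");s=load("s12_side.npz")
k=red(s,(270,140,345,215));print(k)
# bystander differences
for n,a_,b_,boxes in(("top",T,d,{"jar":(155,190,185,218),"brush":(345,208,402,268),"knife":(368,142,416,210)}),("side",S,s,{"jar":(222,138,248,166),"brush":(212,298,296,344),"knife":(304,290,368,352)})):
    for q,(x0,y0,x1,y1) in boxes.items():
        print(n,q,cv2.absdiff(a_["frame"],b_["frame"])[y0:y1,x0:x1].mean(), (cv2.absdiff(a_["frame"],b_["frame"])[y0:y1,x0:x1].max()))
E
```

```text
17.45 [641.814 238.035 251.152] [[ -6.992 314.55  251.152]] [ 0.674  0.099 -0.075]
[(array([308.296, 185.519]), np.int32(54))]
top jar 65.33571428571429 152
top brush 6.635575048732943 11
top knife 6.438929738562091 11
side jar 2.264194139194139 5
side brush 2.731193926846101 5
side knife 2.6245799731182795 5
```

View pics/s12.png

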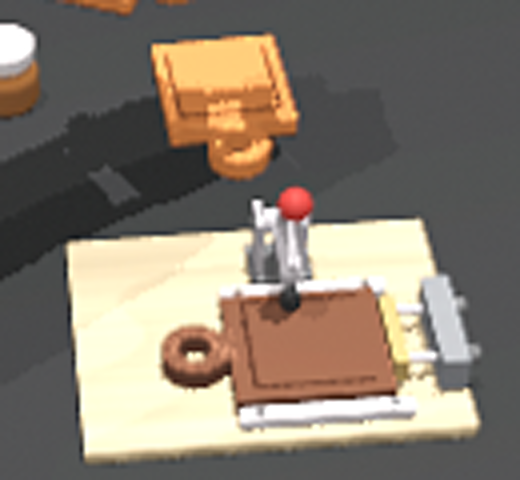

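View pics/t12.png

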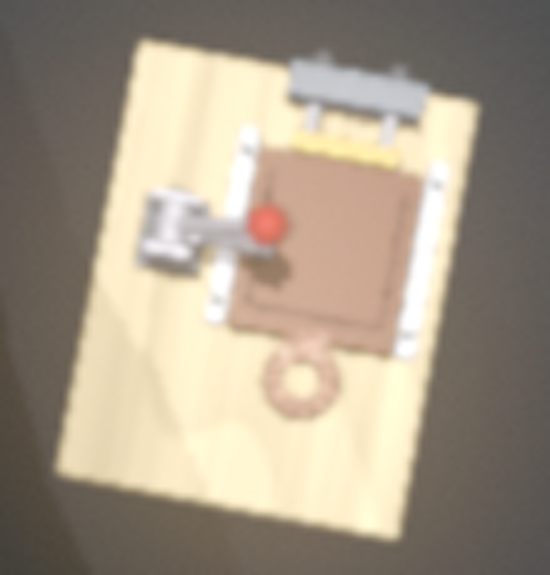

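```bash
python3 - <<'E'
from h import *
T=load("t12.npz");S=load("s12_side.npz")
print(L(tri([T,S],[np.array([267,224])/5+[224.6,109.6],[308.3,185.5]])))
tp=lambda *p:np.array(p)/5+[225-.4,110-.4]
print("ring ctr",L(ray(T,[tp(301,381)],30)))
from workcell import ctrl
print(ctrl.get_obs()["t"],ctrl.finish_job())
E
```

```text
[[ 21.873  42.737 130.506]]
ring ctr [[-58.082   1.406  30.   ]]
the job is handed in; nothing more can be done
17.55 None
```

The board is home against the nose plate and clamped, and the job is handed in at about 17.5 s.

- **Board:** I slid it about 48 mm along the rails with closed fingertips on the end of its ring. I then held it against the nose at 11.4 to 12.1 N along the channel for about 0.75 s. There was also a 7 N vertical component, so the total was about 14 N. After I backed off, and again after clamping, the pictures showed the board against the brass nose with the feeler pin covered. The feeler's own reading is not available, so home is judged from the picture and the force.
- **Clamp:** I pushed the knob over, with readings up to about 8 N sideways and 6 N upward (about 10 N in all) falling to nothing, until the lever snapped away from the finger. The knob then measured y = 43 mm, z = 131 mm in the jig's frame. Locked should be about y = 45, z = 131. The black pad lies on the board.
- **Brush, knife and jar:** the brush and knife look unchanged in both views. The jar looks unchanged in the side view. My comparison of its top view came out different, most likely because the arm covered it there; I did not check that picture.
- **At hand-in:** the arm stood clear, with the force on the tool close to zero.

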